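Open the drive port of a kitchen machine and press its beater home

ROBOT

A 6-joint arm with a two-finger parallel gripper is mounted at the origin on a cart in front of the work surface, level with it; the furniture and walls round the work are solid. World frame = base frame: x ahead of the robot, y to its left, z up, the work surface at z = 0. Lengths are in m, angles in rad, forces in N, time in s.
With the tool pointing down it reaches from about 0.275 to 0.825 m from the base axis. Payload 4.9 kg.
Tool frame: the origin (TCP) lies midway between the tips of the shut fingers; the grasp point (between the pads) lies 19 mm behind it (grip_point_offset is the distance from the TCP to the grasp point, in m); z points along the fingers, y is the line along which they close (so a half turn about z gives the same grasp; the last joint's range is limited). The gripper opens to 85 mm and grips with 20 to 120 N. Pads are 22 mm wide; open, the fingers measure 114 mm over their backs; the gripper's body (76 mm by 85 mm) begins 54 mm behind the grasp point. The pads swing forward as they close: fully open they stand 13 mm farther back than shut.
Start: joints at [1.024, 0.326, -0.193, 1.052, 0, 1.437], TCP at [0.221, 0.504, 0.203] pointing down, gripper open.
Joint ranges: [-2.65, 2.65], [-0.97, 1.79], [-1.3, 1.35], [-1.93, 2.1], [-1.47, 1.37], [-3.14, 3.14]. Speed limits (rad/s): [2.57, 2.57, 3.14, 3.14, 3.14, 3.14].

INTERFACE

Orientations are given as a rotation vector (axis times angle).
In Python, from cell import * gives the robot as it stands. Calls block until the motion is done:
- movep(position, orientation): joint-space move of the TCP to a pose.
- move_l(position, velocity=0.15, rot=None, until_force=None): straight line of the TCP; rot=None keeps the orientation; velocity is the mean speed in m/s. With until_force (N) it stops when the force on the tool has changed by that much, and returns True; else False.
- set_joints(angles): joint-space move.
- let_go() and grab(newtons=None): open the fingers fully, or close them until they stop; newtons is the grip in N (None keeps the last).
- sleep(seconds).
- ik(position, orientation): joint angles nearest the present ones, or None.
- get_state(): the state.
- grab_frame(name): name is "scene" or "side" or "wrist"; returns a dict with "img" (480x640x3 uint8, red, green, blue), "fx", "fy", "cx", "cy" (pixels), "k1" (the pictures are not rectified: a ray, as slopes to the right and down, at radius r is drawn at 1 + k1 r^2 times it, then the intrinsics apply), "cam_to_world" (4x4, takes a point from camera to world coordinates); the wrist camera has in their place "T_tool_cam" (4x4, takes a point from camera to tool coordinates, whose origin is the TCP and whose axes are the flange's). Camera axes: x right, y down, z forward; pixel columns grow to the right and rows downward; lengths in m; the calibration is good to about 2 mm. A picture is of the moment at which its call begins: read the wrist's pose just before it. There is no depth.
A pose or a line that the arm cannot do raises MotionError and nothing moves.
- sign_off(): hands the job in; it is judged then, once.
Trained networks look in the newest picture that a camera, given by its name, has taken for a name from the list of things; names that differ only in an ending like _2 or _b are one class to them, and where a whole thing is asked for, a point or a joint stands for the part that bears it (a point fixed in the world has none). Each returns a list of dicts, best first, with "score" (0 to 1); they miss things now and then, are a little off and sometimes report something else, mostly with a low value. They report only what shows in the picture. A call takes as long as a camera call.
- spot_in(camera, name): "centre" ([column, row] in pixels, amid what is visible of it).
- silhouettes(camera, name): "mask" (480x640 bool, what is visible of it) and "centre" ([column, row] in pixels, amid what is visible of it).
- tip_of(camera, name): "centre" ([column, row] in pixels: a listed point, or the origin of a listed thing).
The state is a dict: "clock": time; "q": joint angles; "joint_velocities": joint speeds; "tau": joint torques, N m; "position": TCP position; "eef_rot": TCP orientation; "contact_force": force on the tool from outside, world axes, zero at the start; "wrist_torque": the same for the moment, N m; "finger_gap": opening from 0.0 (shut) to 1.0 (fully open); "grasp_force": force on a finger pad.
Only numpy, scipy, OpenCV 4.12 (cv2) and the standard library are available. Lean on these libraries where they do the work, as an engineer would, in place of code of your own. Each camera call takes 0.05 s, during which the arm holds its last target. There are 200 camera calls.

TASK

The kitchen machine's drive port is shut by a stiff hinged cover: pick up the palette knife, push its blade under the cover's lip, lever the cover up and swing it well back past upright with the blade (never with the gripper), then lay the knife back down on the worktop. Take the beater by its square grip out of its stand, turn it until the cross-shaped stem meshes with the orange cross socket, and push it fully home, collar flat on the coupling, against the spring in the socket. Finish while still gripping the beater and pressing it home, and leave the mug, lemon and jar alone.

Things in the scene. Friction and masses are not known exactly. Their poses are not given: they have to be found in the camera images.
- machine: White motor base, 170 (x) x 150 (y) x 100 mm high, fixed. Origin: centre of its underside; z up; -x is its front with the dial; +y the side of the cover's lip. Its flat deck is 100 mm up; in the middle of it a grey raised frame, 100 x 85 x 9 mm, surrounds the drive port (round opening, 50 mm).
- cover: Grey cover over the port, plate 90 wide, 108 long, 6 mm thick. Origin: on the hinge axis in mid thickness, at machine (0, -50, 113) mm; x along the hinge, y from hinge to lip. Closed, its axes equal the machine's; it opens by turning about its +x (lip up and over towards machine -y), stop at 2.2 rad. Stiff: about 1 N at the lip moves it, and it stays where left.
- cover_lip (a point): Middle of the lower edge of the cover's lip (cover frame 0, 108, -3 mm). Closed, the lip overhangs the raised frame by 15 mm, at machine (0, 58, 110) mm, so there is a slot 10 mm high (from the deck at 100 to the cover's underside at 110 mm) and 15 mm deep under it, open to the machine's +y.
- palette_knife: Palette knife lying flat: dark wooden handle, 95 long x 20 wide x 22 mm high, sides parallel; steel blade 20 wide x 3 mm thick, straight on from it at mid height. Origin: centre of the handle's underside; x towards the blade, z up. Handle x = -47 to 47 mm, blade tip at x = 162 mm, blade's middle plane z = 11 mm. 0.11 kg, balances at x = 26 mm.
- stand: White storage stand, 80 x 80 x 48 mm, fixed. Origin: centre of its underside. A round hole of 22 mm in its top takes the beater's stem; the beater's collar rests on the top.
- beater: Beater, 0.12 kg, upright in the stand. Origin: underside centre of its collar (40 mm across, 5 thick); z up. Below: orange cross stem (bars 18 x 7 mm along x and y), 32 mm long, last 5 mm slimmer (15.5 x 5). Above: four white vanes along +-x, +-y, 28 mm out, up to z = 38 mm, then the square grip, 24 x 24 mm, faces across x and y, z = 38 to 88 mm.
- socket (a point): Centre of the mouth of the cross socket (slots 20.5 x 9.5 mm along x and y) in the orange coupling, at machine (0, 0, 107) mm; its axes turn with the coupling, which is stiff (0.15 N m). Any quarter turn fits. A sprung pin in it meets the stem 10 mm before home and pushes up with 3 N, at home 8 N: a beater let go rises. At home the beater's origin is at this point.
- mug_1: Orange mug, 78 x 108 x 101 mm, bystander.
- lemon_1: Lemon, 73 x 56 x 57 mm, bystander.
- nutmeg_jar: Jar with wooden-coloured lid, 68 x 68 x 100 mm, bystander.

How it is judged:
By the outcome, as a careful person would: the job done as asked, in the order asked, and still so for the second after the job is handed in, while the arm keeps its last pose, push and grip.
It also fails if it takes over 58 s, if anything falls off the work surface, if the arm or the gripper's body presses on something with over 40 N, if the wrist force passes 120 N, or if a joint passes its speed limit or range.

## Working session

There is one attempt and no reset: what is moved stays moved. The work goes in short steps, each a Python script; the robot and the scene stay as the last script left them, time stands still between calls to the robot, and variables do not carry over. Pictures are saved under pics/ and viewed, at most 13 in all, crops included, and the job is handed in when it is done.

```bash
mkdir -p pics; ls; cat > h.py <<'E'
from cell import *
import numpy as np, cv2
from scipy.spatial.transform import Rotation as R
def ray(f,px,T=None):
    T=np.array(f["cam_to_world"]) if T is None else T
    d=np.array([(px[0]-f["cx"])/f["fx"],(px[1]-f["cy"])/f["fy"]]);u=d.copy()
    for _ in range(20): u=d/(1+f["k1"]*(u@u))
    v=T[:3,:3]@np.array([u[0],u[1],1]);return T[:3,3],v
def at(f,px,z,T=None):
    o,v=ray(f,px,T);return o+v*(z-o[2])/v[2]
def proj(f,p,T=None):
    T=np.array(f["cam_to_world"]) if T is None else T
    c=T[:3,:3].T@(np.array(p)-T[:3,3]);u=c[:2]/c[2];u=u*(1+f["k1"]*(u@u))
    return np.array([f["cx"]+f["fx"]*u[0],f["cy"]+f["fy"]*u[1]])
def tri(rs):
    A=np.zeros((3,3));b=np.zeros(3)
    for o,v in rs:
        v=v/np.linalg.norm(v);P=np.eye(3)-np.outer(v,v);A+=P;b+=P@o
    p=np.linalg.solve(A,b);return p
def wristT(s,f):
    T=np.eye(4);T[:3,:3]=R.from_rotvec(s["eef_rot"]).as_matrix();T[:3,3]=s["position"];return T@np.array(f["T_tool_cam"])
def wf():
    s=get_state();f=grab_frame("wrist");return f,wristT(s,f)
def save(f,n): cv2.imwrite("pics/"+n,f["img"][:,:,::-1])
E
python3 - <<'E'
from h import *
F={}
for c in("scene","side"):
    f=F[c]=grab_frame(c);save(f,c+"0.png");print(c,np.round(f["cam_to_world"],3).tolist(),f["fx"],f["k1"])
    for n in("machine","cover","palette_knife","stand","beater","mug_1","lemon_1","nutmeg_jar"):
        print(n,[(np.round(d["centre"]),round(d["score"],2)) for d in tip_of(c,n)[:2]])
    print([(np.round(d["centre"]),round(d["score"],2)) for d in tip_of(c,"cover_lip")[:2]])
print(get_state())
E
```

```text
pics
scene [[0.858, -0.284, 0.427, 0.173], [-0.513, -0.459, 0.725, -0.483], [-0.01, -0.841, -0.54, 0.582], [0.0, 0.0, 0.0, 1.0]] 463.47527769241736 -0.1175417876878197
machine [(array([368., 395.]), 0.75)]
cover [(array([397., 364.]), 0.91)]
palette_knife [(array([292., 258.]), 0.93)]
stand []
beater [(array([228., 241.]), 0.93)]
mug_1 [(array([395., 268.]), 0.78)]
lemon_1 [(array([317., 222.]), 0.79), (array([346., 324.]), 0.46)]
nutmeg_jar [(array([269., 217.]), 0.82)]
[(array([346., 324.]), 0.62), (array([290., 256.]), 0.16)]
side [[0.688, -0.525, 0.502, -0.122], [-0.726, -0.485, 0.487, -0.471], [-0.012, -0.7, -0.714, 1.071], [0.0, 0.0, 0.0, 1.0]] 570.3469342939287 -0.15021128019377808
machine [(array([390., 352.]), 0.74)]
cover [(array([417., 333.]), 0.81)]
palette_knife [(array([284., 243.]), 0.6), (array([373., 241.]), 0.22)]
stand [(array([236., 255.]), 0.59)]
beater [(array([235., 236.]), 0.68)]
mug_1 [(array([373., 239.]), 0.58)]
lemon_1 [(array([290., 198.]), 0.97)]
nutmeg_jar [(array([247., 201.]), 0.75)]
[(array([370., 309.]), 0.78)]
{'clock': 1.0, 'q': array([ 1.02380484e+00,  3.26161701e-01, -1.92603052e-01,  1.05200014e+00,
       -2.04349824e-05,  1.43664313e+00]), 'joint_velocities': array([ 9.27313201e-04, -3.15776086e-04, -4.45131256e-05, -1.52910107e-03,
       -2.85723519e-04, -8.99962757e-04]), 'tau': array([ 3.15508833e-04, -4.43333709e+01,  2.62762982e+01,  1.02586353e-03,
       -2.22289777e-04, -1.58647913e-05]), 'position': array([0.22064747, 0.50381971, 0.20320055]), 'eef_rot': array([6.43883369e-01, 3.07487099e+00, 3.58215333e-05]), 'contact_force': array([-0.22605762,  0.36974461,  0.28397427]), 'wrist_torque': array([ 0.00160688, -0.04539438, -0.03629746]), 'grasp_force': 0.0, 'finger_gap': 0.999308999023654}
```

View pics/scene0.png

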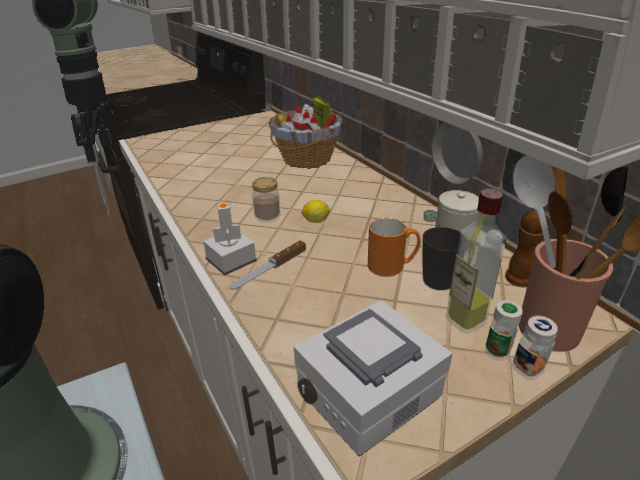

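View pics/side0.png

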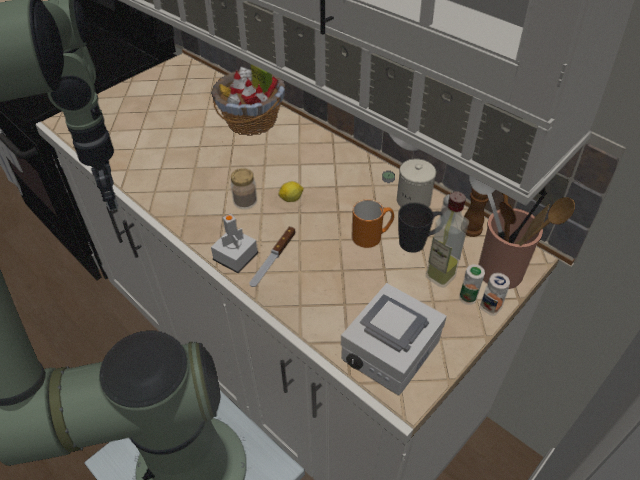

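```bash
python3 - <<'E'
from h import *
F={c:grab_frame(c) for c in("scene","side")}
P={"machine":((368,395),(390,352)),"cover":((397,364),(417,333)),"lip":((346,324),(370,309)),"knife":((292,258),(284,243)),"beater":((228,241),(235,236)),"mug":((395,268),(373,239)),"lemon":((317,222),(290,198)),"jar":((269,217),(247,201))}
for n,(a,b) in P.items():
    ra=ray(F["scene"],a);rb=ray(F["side"],b);p=tri([ra,rb]);print(n,np.round(p,3),np.round(proj(F["scene"],p)-a,1))
E
```

```text
machine [ 0.466 -0.111 -0.003] [ 0.3 -0.4]
cover [ 0.472 -0.162  0.112] [ 1.1 -1.1]
lip [ 0.465 -0.047  0.097] [ 0.5 -0.5]
knife [ 0.549  0.309 -0.023] [-0.  0.]
beater [0.43  0.365 0.042] [ 3.1 -3.4]
mug [ 0.71   0.139 -0.008] [-0.7  0.5]
lemon [ 0.682  0.423 -0.024] [ 0.4 -0.3]
jar [ 0.579  0.49  -0.009] [ 0.8 -0.7]
```

The scene shows the knife between stand and mug (tip at scene (232,287), side (253,284)), the beater in its stand at (228,241), and the machine closest to the camera with its lip edge towards (346,324). Next, a wrist look at the knife and stand.

```bash
python3 - <<'E'
from h import *
f=grab_frame("scene");g=grab_frame("side")
k0=at(f,(292,258),.0);kt=at(f,(232,287),.011);kt2=at(g,(253,284),.011);k2=at(g,(284,243),0)
print("knife",k0,k2,kt,kt2)
for px in((384,303),(449,358),(363,406),(297,350)): print("mach",at(f,px,.1))
print("stand/be",at(f,(228,241),.048),at(g,(235,236),.048))
movep([0.45,0.33,0.33],R.from_euler("xyz",[np.pi,0,0]).as_rotvec())
s=get_state();print(s["clock"],s["q"])
w,T=wf();print(np.round(w["T_tool_cam"],3),w["fx"]);save(w,"w1.png")
for n in("palette_knife","stand","beater"):
    for d in tip_of("wrist",n)[:2]: print(n,d["centre"],d["score"],at(w,d["centre"],0 if n!="beater" else .048,T))
    for d in silhouettes("wrist",n)[:1]:
        np.save(n+".npy",d["mask"]);print(n,d["score"],d["mask"].sum())
np.save("T1.npy",T)
E
```

```text
knife [0.53496024 0.27963818 0.        ] [0.53495477 0.29299834 0.        ] [0.37892533 0.23781822 0.011     ] [0.38397167 0.243203   0.011     ]
mach [ 0.53973226 -0.04084567  0.1       ]
mach [ 0.54581049 -0.18442542  0.1       ]
mach [ 0.3980199  -0.18736225  0.1       ]
mach [ 0.3729302  -0.05889689  0.1       ]
stand/be [0.41670194 0.34654251 0.048     ] [0.43866424 0.36603086 0.048     ]
4.5917 [ 5.00689220e-01  2.94503013e-01  8.38058728e-02  1.36017656e+00
  4.53358504e-05 -2.64099279e+00]
[[-0.    -0.946 -0.324  0.083]
 [ 1.    -0.    -0.     0.001]
 [ 0.    -0.324  0.946 -0.172]
 [ 0.     0.     0.     1.   ]] 419.4926170992606
palette_knife [352.8, 103.0] 0.88 [0.52644355 0.2907728  0.        ]
palette_knife 0.73 3081
stand [303.0, 194.7] 0.92 [0.41966959 0.34887534 0.        ]
stand 0.86 3884
beater [298.8, 204.7] 0.56 [0.41917457 0.3517905  0.048     ]
beater 0.7 1696
```

View pics/w1.png

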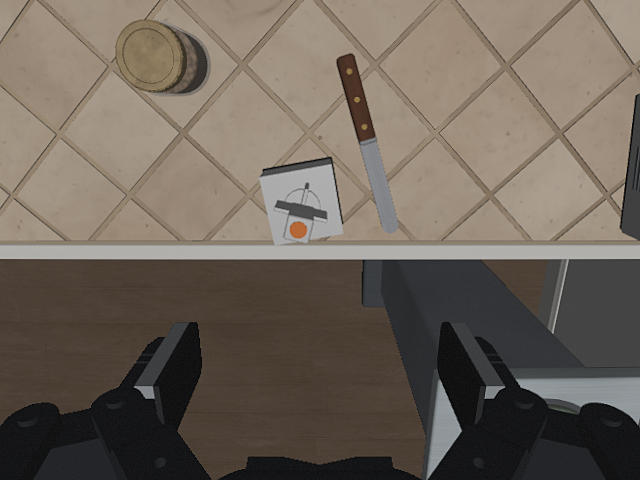

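The wrist picture shows the knife with its handle end at (346,58), bolster at (370,138), tip at (392,230). The beater's grip top is at (298,230), and its vanes are tilted about 11°. The points agree with the networks' results.

```bash
python3 - <<'E'
from h import *
w=grab_frame("wrist");T=np.load("T1.npy")
he=at(w,(346,57),.018,T);j=at(w,(370,138),.011,T);tip=at(w,(391,231),.011,T)
print(he,j,tip,"len",np.linalg.norm((tip-he)[:2]),np.linalg.norm((tip-j)[:2]))
m=np.load("palette_knife.npy");ys,xs=np.nonzero(m)
P=np.array([at(w,(x,y),.013,T)[:2] for x,y in zip(xs,ys)])
v=cv2.fitLine(P.astype(np.float32),cv2.DIST_L2,0,.01,.01).ravel();print("fit",v)
print("beater top",at(w,(298,230),.136,T),"vanes",at(w,(277,205),.086,T),at(w,(328,215),.086,T))
d=v[:2]*(-1 if v[0]>0 else 1);yaw=np.arctan2(d[1],d[0]);t=(P-v[2:])@d;print("yaw",yaw,"ext",v[2:]+d*t.min(),v[2:]+d*t.max(),np.ptp(t))
E
```

```text
[0.57365785 0.30051604 0.018     ] [0.48834512 0.27100008 0.011     ] [0.37671309 0.24092811 0.011     ] len 0.20576190595994542 0.11561156549162381
fit [0.9525428  0.30440474 0.48456675 0.2740155 ]
beater top [0.41748031 0.34849001 0.136     ] vanes [0.42840347 0.37210881 0.086     ] [0.41782997 0.3200819  0.086     ]
yaw -2.8322792 ext [0.57556144 0.30309472] [0.37660892 0.23951533] 0.20886465338078097
```

```bash
cat >> h.py <<'E'
def down(yaw): # tool z down, tool x at world yaw
    return (R.from_euler("z",yaw)*R.from_euler("x",np.pi)).as_rotvec()
E
python3 - <<'E'
from h import *
yaw=-2.847;d=np.array([np.cos(yaw),np.sin(yaw)]);g=np.array([.3767,.2405])-d*.140
print(g)
movep([*g,.10],down(yaw))
print(move_l([*g,.003],.12,until_force=15))
s=get_state();print(s["position"],s["contact_force"])
grab(100);s=get_state();print(s["position"],s["contact_force"],s["finger_gap"],s["grasp_force"],s["clock"])
move_l([*g,.17],.2)
movep([.47,.03,.30],down(-np.pi/2))
s=get_state();print(s["clock"],s["position"],s["finger_gap"],s["contact_force"],s["q"])
w,T=wf();save(w,"w2.png");np.save("T2.npy",T)
for n in("cover_lip","cover"):
    for e in tip_of("wrist",n)[:2]: print(n,e["centre"],e["score"],at(w,e["centre"],.11,T))
E
```

```text
[0.51066887 0.28114901]
False
[0.51131328 0.28141881 0.00367217] [-0.82410474  0.40534257  0.26021132]
[0.51062692 0.28113582 0.00295887] [ 0.22722297 -0.16897036 -0.0980578 ] 0.0012228762280416532 0.0 9.0333
11.5583 [0.46985784 0.03026954 0.29937441] 0.0019223496396460916 [-0.38714057 -0.13937616  0.88042409] [-9.27236569e-02  1.29323376e-01 -2.01775761e-01  1.24076517e+00
  1.32778151e-04 -1.66346144e+00]
cover_lip [330.1, 92.7] 0.64 [ 0.46031047 -0.05738961  0.11      ]
```

View pics/w2.png

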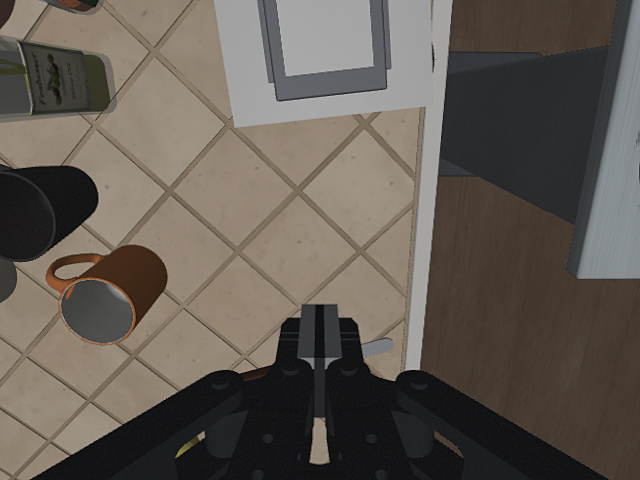

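The fingers closed on nothing. The knife still shows behind the gripper, with its blade tip at (393,345). The lip edge runs from (276,100) to (386,88). I'll measure both and look at the knife again.

```bash
python3 - <<'E'
from h import *
w=grab_frame("wrist");T=np.load("T2.npy")
print("lip corners top(z.116)",at(w,(276,99),.116,T),at(w,(386,87),.116,T))
print("machine corner",at(w,(234,127),.1,T),at(w,(425,106),.1,T))
print("tip",at(w,(393,344),.011,T))
let_go()
movep([.36,.27,.33],down(0))
s=get_state();print(s["clock"])
w,T=wf();save(w,"w3.png");np.save("T3.npy",T)
for n in("palette_knife",):
    for e in tip_of("wrist",n)[:2]: print(n,e["centre"],e["score"],at(w,e["centre"],0,T))
    for e in silhouettes("wrist",n)[:1]:
        ys,xs=np.nonzero(e["mask"]);P=np.array([at(w,(x,y),.013,T)[:2] for x,y in zip(xs,ys)])
        v=cv2.fitLine(P.astype(np.float32),cv2.DIST_L2,0,.01,.01).ravel();d=-v[:2]*np.sign(v[0]);t=(P-v[2:])@d
        print(np.arctan2(d[1],d[0]),v[2:]+d*t.min(),v[2:]+d*t.max(),np.ptp(t))
for e in tip_of("wrist","beater")[:2]: print(e["centre"],e["score"],at(w,e["centre"],.048,T))
E
```

```text
lip corners top(z.116) [ 0.50399081 -0.05256622  0.116     ] [ 0.41581565 -0.06173841  0.116     ]
machine corner [ 0.54235673 -0.02969026  0.1       ] [ 0.37954593 -0.04697955  0.1       ]
tip [0.37532428 0.24323893 0.011     ]
13.575
palette_knife [297.0, 10.5] 0.85 [0.53227463 0.29204874 0.        ]
-2.8367257 [0.54290134 0.29215372] [0.37566841 0.23952935] 0.17531737129546904
[239.1, 122.7] 0.97 [0.41816009 0.35227647 0.048     ]
```

View pics/w3.png

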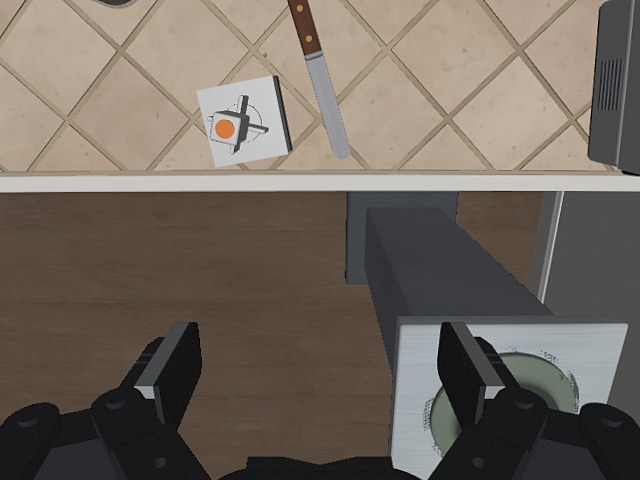

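The knife has not moved (tip at about (342,157), handle at (303,25)), so its position holds. I'll retry, with a picture between the open fingers before closing.

```bash
python3 - <<'E'
from h import *
yaw=-2.845;d=np.array([np.cos(yaw),np.sin(yaw)]);g=np.array([.3763,.2405])-d*.140
print(g,get_state()["finger_gap"])
movep([*g,.08],down(yaw))
move_l([*g,.002],.12,until_force=15)
w,T=wf();save(w,"w4.png")
grab(40);s=get_state();print(s["position"],s["contact_force"],s["finger_gap"],s["grasp_force"],s["clock"])
w,T=wf();cv2.imwrite("pics/w4.png",np.hstack([cv2.resize(w["img"],(400,300)),cv2.resize(cv2.imread("pics/w4.png")[:,:,::-1],(400,300))])[:,:,::-1])
E
```

```text
[0.5101873  0.28141687] 1.0008530954127974
[0.51015165 0.28139546 0.00196079] [ 0.45289889  0.5695764  -0.21974075] -0.0025752938469976237 0.0 17.725
```

View pics/w4.png

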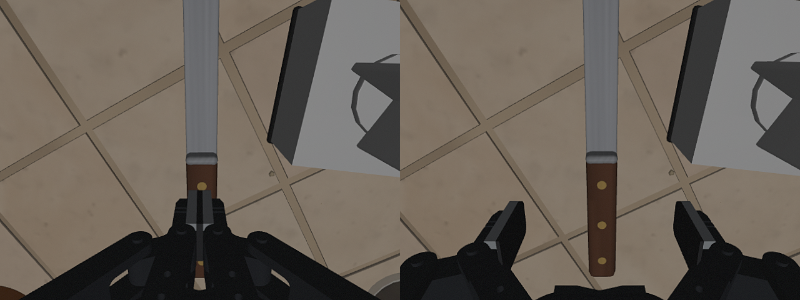

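The picture shows the fingers well lined up, but they shut above the handle, so the true tips are higher than the reported TCP. I'll measure that by touching down gently on the handle.

```bash
python3 - <<'E'
from h import *
s=get_state();p=s["position"]
print(s["contact_force"],move_l([p[0],p[1],-.03],.03,until_force=4))
s=get_state();print(s["position"],s["contact_force"],s["clock"])
move_l([p[0],p[1],s["position"][2]+.004],.1)
w,T=wf();print(w["cx"],w["cy"],proj(w,s["position"]+[0,0,.004],T))
E
```

```text
[ 0.20464398  0.01629011 -0.19310596] True
[ 0.51034605  0.2814803  -0.0060381 ] [-1.65463055 -0.86098668  6.5911074 ] 18.2667
319.0937027858575 239.9207194931896 [321.08866467 292.63949517]
```

```bash
cat >> h.py <<'E'
MY=.105;O=np.array([.4675,-.114]);EY=np.array([-np.sin(MY),np.cos(MY)]);EX=np.array([np.cos(MY),np.sin(MY)]);KR=down(MY-np.pi/2)
L=.140;ZO=-.035
def tp(y,z): return [*(O+EY*(y+L)),z+ZO]
E
python3 - <<'E'
from h import *
p=get_state()["position"]
let_go();print(move_l([p[0],p[1],-.024],.08,until_force=10))
grab(90);s=get_state();print(s["position"],s["contact_force"],s["finger_gap"],s["grasp_force"])
assert s["finger_gap"]>.1
move_l([p[0],p[1],.14],.25)
movep(tp(.090,.15),KR);move_l(tp(.085,.105),.15)
s=get_state();print(s["position"],np.array(tp(.085,.105)),s["contact_force"],s["finger_gap"],s["clock"])
a=grab_frame("scene");b=grab_frame("side")
print([e["centre"] for e in tip_of("scene","palette_knife")[:1]])
for f in(a,b): print("pred tip",proj(f,[*(O+EY*.085),.105]),"lip",proj(f,[*(O+EY*.058),.110]))
c=lambda f,x,y,k:cv2.resize(f["img"][y:y+150,x:x+200],(400*k//2,300*k//2),interpolation=cv2.INTER_CUBIC)
cv2.imwrite("pics/c5.png",np.hstack([c(a,240,220,2),c(b,270,210,2)])[:,:,::-1])
E
```

```text
False
[ 0.51045485  0.28159091 -0.02338515] [-1.29615284 -0.25310235  4.58543533] 0.20473987723022144 89.97531652450562
[0.44368184 0.10996038 0.06993191] [0.44391839 0.10976083 0.07      ] [ 0.40299549 -0.02792628 -0.57321151] 0.21069211346411465 23.1333
[[283.4, 272.0]]
pred tip [337.19753274 314.48816138] lip [348.38606143 321.57591494]
pred tip [361.86816928 304.35027847] lip [372.65922224 309.11297477]
```

View pics/c5.png

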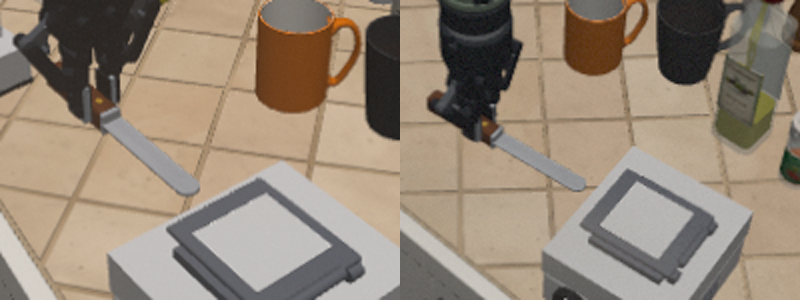

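The crops show the knife held level. Its tip is at scene crop (197,192) and side crop (583,186), within 2 px of prediction. Now insert and lever.

```bash
python3 - <<'E'
from h import *
h=move_l(tp(.0465,.105),.08,until_force=5);s=get_state()
y=(s["position"][:2]-O)@EY-L;print("insert",h,y,s["contact_force"],s["clock"])
if h or y>.052: raise SystemExit
r=.0965
for th in [.15,.4,.65,.9,1.15,1.4,1.6,1.8,1.95,2.1]:
    q=np.array([-.050,.113])+r*np.array([np.cos(th),np.sin(th)])+.003*np.array([np.sin(th),-np.cos(th)])
    q+= .0015*np.array([np.sin(th) if th>1.57 else 0,0])+[0,-.0015*np.cos(th)]
    move_l(tp(*q),.12)
    s=get_state();print(round(th,2),np.round(s["contact_force"],1),round(s["finger_gap"],3))
print(s["clock"])
a=grab_frame("scene");b=grab_frame("side")
c=lambda f,x,y:cv2.resize(f["img"][y:y+150,x:x+200],(400,300),interpolation=cv2.INTER_CUBIC)
cv2.imwrite("pics/c6.png",np.hstack([c(a,260,270),c(b,290,230)])[:,:,::-1])
E
```

```text
insert False 0.04635304332446741 [ 0.22368866  0.89369153 -1.60674639] 23.9167
0.15 [-0.7  0.6 -1.1] 0.206
0.4 [-0.7  0.7 -1.6] 0.211
0.65 [ 0.2 -0.3 -1. ] 0.209
0.9 [ 0.1 -0.7 -1.2] 0.21
1.15 [ 0.4 -0.6 -1.3] 0.208
1.4 [ 0.3  0.4 -1.9] 0.207
1.6 [-0.1  0.5 -1.2] 0.211
1.8 [-0.1 -1.  -1.4] 0.211
1.95 [ 0.  -0.4 -1. ] 0.207
2.1 [-0.4  1.4 -0.7] 0.212
27.1083
```

View pics/c6.png

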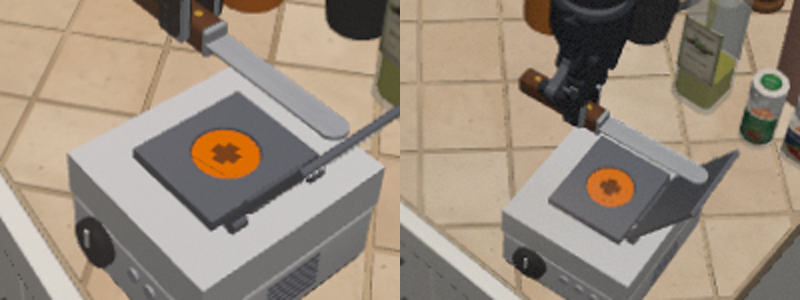

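The cover is leaning well back (about 2.1 rad), and the orange cross socket shows at scene crop (227,153). Next I lay the knife down and take the beater, refining its position from the orange disc on the grip top.

```bash
cat >> h.py <<'E'
def orange(w,guess,rad):
    m=cv2.inRange(cv2.cvtColor(w["img"],cv2.COLOR_RGB2HSV),(5,150,90),(22,255,255))
    yy,xx=np.nonzero(m);k=np.hypot(xx-guess[0],yy-guess[1])<rad
    return np.array([xx[k].mean(),yy[k].mean()]) if k.sum()>20 else None,k.sum()
E
python3 - <<'E'
from h import *
move_l(tp(.03,.20),.3)
move_l([.47,.15,.06],.3,rot=KR)
print(move_l([.47,.15,-.0235],.12,until_force=8),get_state()["position"])
let_go();move_l([.47,.15,.13],.3)
by=np.deg2rad(-101.5);g=np.array([.4185,.3505])
movep([*g,.135],down(by))
print(get_state()["clock"])
w,T=wf();save(w,"w7.png")
pp=proj(w,[*g,.136],T);c,n=orange(w,pp,40);print("disc",pp,c,n,at(w,c,.136,T) if c is not None else None)
E
```

```text
True [ 0.46958177  0.14895301 -0.02339523]
31.2833
disc [317.8100423  298.30252158] [317.10233593 295.65294772] 899 [0.41854685 0.34914879 0.136     ]
```

View pics/w7.png

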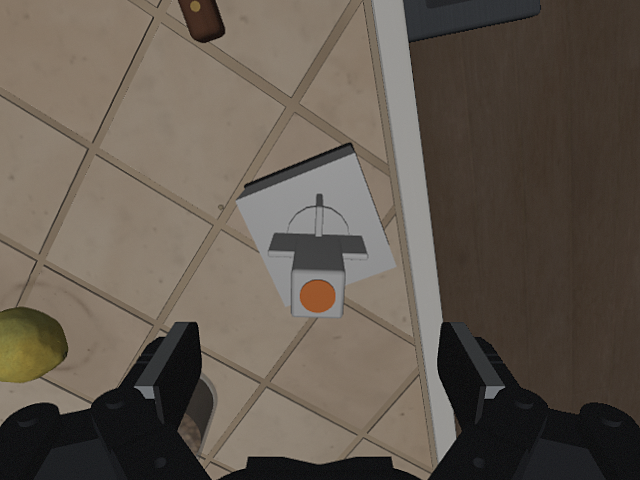

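The beater grip is square to the fingers with its disc at (317,296). Grasp it, lift, and look at the socket.

```bash
python3 - <<'E'
from h import *
by=np.deg2rad(-101.5);g=[.4185,.3495]
print(move_l([*g,.067],.15,until_force=12))
grab(100);s=get_state();print(s["position"],s["contact_force"],s["finger_gap"])
assert s["finger_gap"]>.15
move_l([*g,.17],.3)
h=O-.083*np.array([np.cos(by),np.sin(by)])
movep([*h,.20],down(by))
s=get_state();print(s["clock"],s["finger_gap"],s["contact_force"],s["q"])
w,T=wf();np.save("T8.npy",T)
pp=proj(w,[*O,.107],T);print("pred socket",pp)
for e in tip_of("wrist","socket")[:2]: print(e["centre"],e["score"],at(w,e["centre"],.107,T))
m=cv2.inRange(cv2.cvtColor(w["img"],cv2.COLOR_RGB2HSV),(5,150,90),(22,255,255))
c,n=orange(w,pp,70);print(c,n,at(w,c,.107,T))
x0,y0=int(pp[0])-100,max(0,int(pp[1])-75)
cr=w["img"][y0:y0+150,x0:x0+200];np.save("w8.npy",w["img"]);print(x0,y0)
cv2.imwrite("pics/c8.png",cv2.resize(cr,(800,600),interpolation=cv2.INTER_CUBIC)[:,:,::-1])
E
```

```text
False
[0.41904054 0.34996321 0.06770382] [ 0.01068988 -0.05081181  5.98436822] 0.27122565589852293
34.4667 0.2690767942254959 [ 0.22233728 -0.31518826 -0.2544248 ] [-2.18345078e-01  2.09462037e-01 -3.61016071e-01  1.00116537e+00
  4.10632433e-04 -1.58951059e+00]
pred socket [318.30234195  98.0281706 ]
[319.7, 99.1] 0.95 [ 0.46680123 -0.11323325  0.107     ]
[321.5570706   97.51726413] 4547 [ 0.46553249 -0.11389895  0.107     ]
218 23
```

View pics/c8.png

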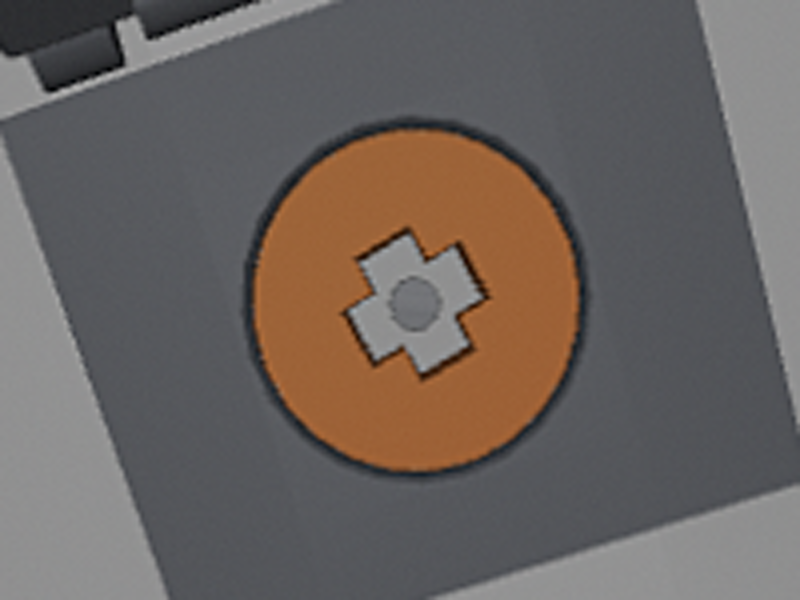

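The cross centre is at crop (416,303), or image (322,98.8). Its bars run (361,337)–(473,270) and (383,245)–(447,363).

```bash
python3 - <<'E'
from h import *
w=grab_frame("wrist");T=np.load("T8.npy")
P=[at(w,(218+x/4,23+y/4),.107,T)[:2] for x,y in((361,337),(473,270),(383,245),(447,363))]
S=np.mean(P,axis=0);A=[np.degrees(np.arctan2(*(b-a)[::-1])) for a,b in(P[:2],P[2:])]
print(S,A,[np.linalg.norm(P[1]-P[0]),np.linalg.norm(P[3]-P[2])])
a=np.mean([(x+101.5+45)%90-45 for x in A]);yw=np.deg2rad(-101.5+a);print("turn",a)
t=S-.001*np.array([np.cos(yw),np.sin(yw)])
movep([*t,.175],down(yw))
print(move_l([*t,.160],.1,until_force=6))
h=move_l([*t,.1255],.04,until_force=14);s=get_state()
print(h,s["position"],t,np.round(s["contact_force"],1),np.round(s["wrist_torque"],2),s["clock"],s["finger_gap"])
E
```

```text
[ 0.46544198 -0.1129991 ] [np.float64(-161.69541164212794), np.float64(108.23325434153851)] [np.float64(0.01930164265174704), np.float64(0.019423329780047658)]
turn 29.76892134970528
False
True [ 0.46517808 -0.11212771  0.12680863] [ 0.46512851 -0.11204951] [-0.4  1.3  6.9] [ 0.09  0.33 -0.01] 36.4333 0.27156650255416276
```

It went in to the predicted home height. Now press and check.

```bash
python3 - <<'E'
from h import *
p=get_state()["position"]
h=move_l([.46513,-.11205,.118],.02,until_force=22);sleep(.3);s=get_state()
print(h,s["position"],np.round(s["contact_force"],1),np.round(s["wrist_torque"],2),s["clock"],s["finger_gap"])
a=grab_frame("scene");b=grab_frame("side");c=lambda f,x,y:cv2.resize(f["img"][y:y+150,x:x+200],(400,300),interpolation=cv2.INTER_CUBIC)
cv2.imwrite("pics/c9.png",np.hstack([c(a,280,250),c(b,290,220)])[:,:,::-1])
E
```

```text
True [ 0.46521086 -0.11213183  0.12673665] [-0.6  1.9  6.3] [ 0.21  0.35 -0.03] 36.9667 0.2720260440467388
```

View pics/c9.png

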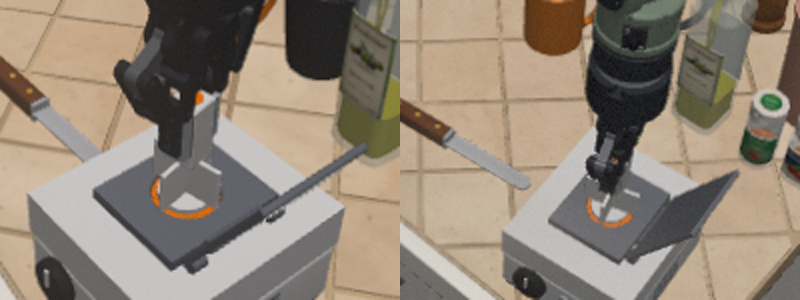

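The collar sits on the coupling, but the held push equals only the spring force. I'll add a small steady preload.

```bash
python3 - <<'E'
from h import *
for z in(.1262,.1256,.125,.1242):
    h=move_l([.46513,-.11205,z],.02,until_force=35);sleep(.3);s=get_state();print(z,h,s["position"][2],np.round(s["contact_force"],1),s["clock"])
    if h or s["contact_force"][2]>14: break
E
```

```text
0.1262 False 0.12668566084517557 [-2.1  1.2  7.2] 37.6167
0.1256 False 0.12661718203727645 [-3.2  1.5 11.4] 38.1667
0.125 False 0.1265947773122411 [-3.9  1.3 16.3] 38.7167
```

Solid stop and a steady push of 16 N, so I'm handing in.

```bash
python3 -c "
from h import *
print(sign_off())"
```

```text
the job is handed in; nothing more can be done
None
```

I handed the job in at about 39 s: the cover was levered back to about 2.1 rad with the blade, the knife is back on the worktop, and the beater is still gripped and pressed home with about 16 N. The first two knife grasps closed on air because the fingertips sit about 28 mm above the reported TCP; I corrected for that.

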